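Eject the filter cassette and stop it with the other finger

TASK

Pop the blue filter cassette out of the drip-watering unit without letting it run away: press the orange eject key all the way down with one fingertip, and have your other finger waiting in the guide so that the cassette slides out against it and stops one to four centimetres out of the unit's mouth, never past the end of the guide. Finish while holding it like that, with the key still fully down and the cassette leaning on your finger; do not pinch or lift the cassette, and leave the pots, mister, jar, tray, scoop and brush where they are.

Things in the scene. Friction and masses are not known exactly. Their poses are not given: they have to be found in the camera images.
- unit: White drip-watering unit on a grey slab, fixed. Origin: on the table under the middle of the mouth the cassette leaves by; x: the way it slides out; y: to the eject key's side; z: up. Housing x -140 to 0 mm, y -28 to 28, 72 mm high; its roof, 82 mm high, ends at x = -35, so the cassette's front shows from above. Grey key housing: x 5 to 55, y 35 to 81 mm, 26 mm high.
- key_top (a point): Centre of the top face of the orange eject key, at unit x = 30, y = 58 mm, 40 mm high when up and 30 mm when fully down. The face is 32 mm along unit x and 30 mm along unit y. So the middles of the key and of the guide lie 58 mm apart across the guide.
- eject_key (a joint): How far the eject key is pressed, in m: 0 up, 0.010 fully down. Its spring returns it: about 2 N to start, 5 N at the bottom, plus up to 3 N of latch friction. It carries the steel gate before the cassette, which lets go at about 0.006 and lies 4 mm below the guide's floor at 0.010; if the key comes up, the gate rises under the cassette.
- cassette: Loose blue filter cassette, 50 mm long (x), 36 wide (y), 52 high, about 60 g. Origin: centre of its underside; its x is the unit's x. It starts latched in the unit, underside 14 mm and top 66 mm above the table, front face at the mouth (unit x = 0). Once free it slides out along unit x.
- cassette_front (a point): Centre of the cassette's front face, 40 mm above the table. Its unit x is how far the cassette stands out of the mouth.
- guide_end (a point): Middle of the open end of the guide, at unit x = 55, y = 0 mm, on its floor 14 mm above the table. The open guide runs from the mouth (x = 0) to here, floor 14 mm high, between two low rails (inner faces y = -20 and 20, outer -28 and 28, tops 22 mm high); nothing stands above it. A cassette that runs on past this end falls off.
- pusher (a joint): Travel in m of the damped spring pusher behind the cassette, 0 as it starts, at most 0.085. Once the gate lets go it drives the cassette out at about 0.1 m/s with about 3 N and goes on pushing; unstopped, the cassette falls off the guide within about a second.
- turntable: Clear acrylic turntable, 200 mm across, 20 mm high; origin at the centre of its underside. It is fixed.
- green_pot: Glazed green pot with a plant, 148 mm across, about 210 mm high with leaves, on the turntable; origin at its underside's centre. Leave alone.
- mister: Chrome plant mister, 72 mm across, 152 mm high; origin at its underside's centre. Leave alone.
- jar: Glass jar with a brass twist cap, 72 mm across, 95 mm high; origin at its underside's centre. Leave alone.
- clay_pot: Small empty clay pot, 84 mm across, 72 mm high; origin at its underside's centre. Leave alone.
- bamboo_tray: Bamboo tray, 200 x 280 x 25 mm; origin at its underside's centre. Leave alone.
- scoop: Yellow plastic scoop, 175 mm long, 24 mm high, lying in the tray; origin under the joint of handle and bowl. Leave alone.
- brush: Flat brush with a wooden handle lying on the table, the handle along its own -x. Leave alone.
Not all that is in view belongs to the job. Several things have the shape of the cassette; the one meant has the colours described above.

How it is judged:
By the outcome, as a careful person would: the job done as asked, in the order asked, and still so for the second after the job is handed in, while the arm keeps its last pose, push and grip.
It also fails if it takes over 42 s, if anything falls off the work surface, if the arm or the gripper's body presses on something with over 40 N, if the wrist force passes 120 N, or if a joint passes its speed limit or range.

ROBOT

A 6-joint arm with a two-finger parallel gripper is mounted at the origin on the work surface. World frame = base frame: x ahead of the robot, y to its left, z up, the work surface at z = 0. Lengths are in m, angles in rad, forces in N, time in s.
With the tool pointing down it reaches from about 0.3 to 0.775 m from the base axis. Payload 14.6 kg.
Tool frame: the origin (TCP) lies at the very end of the fingers, on their centre line; the grasp point (between the pads) lies 19 mm behind it; z points along the fingers, y is the direction in which the jaws open and shut (so a half turn about z gives the same grasp; the last joint's range is limited). The gripper opens to 94 mm and grips with 3 to 60 N. Pads are 16 mm wide; open, the fingers measure 119 mm over their backs; the gripper's body (75 mm by 177 mm) begins 78 mm behind the grasp point.
Start: joints at [-1.39, 0.3, 1.521, -0, 1.321, -0.067], TCP at [0.135, -0.533, 0.205] pointing down, gripper open.
Joint ranges: [-3.03, 3.03], [-0.79, 2.21], [0.23, 2.52], [-1.04, 4.18], [0, 3.07], [-2.55, 2.55]. Speed limits (rad/s): [2.22, 2.22, 2.57, 3.14, 3.14, 3.14].

INTERFACE

Orientations are given as a 3x3 rotation matrix whose columns are the frame's x, y, z axes.
In Python, from workcell import manip gives the robot as it stands. The module is installed in compiled form; this text tells all that it offers. Calls block until the motion is done:
- manip.movep(position, orientation): joint-space move of the TCP to a pose.
- manip.servo_line(position, rotation=None, v=0.15, until_force=None): straight line of the TCP; rotation=None keeps the orientation; v is the mean speed in m/s. With until_force (N) it stops when the force on the tool has changed by that much, and returns True; else False.
- manip.set_joints(angles): joint-space move.
- manip.move_gripper(opening): finger opening in m; the grip force is fixed at half the most; returns when the fingers have stopped.
- manip.sleep(seconds).
- manip.inverse_kinematics(position, orientation): joint angles nearest the present ones, or None.
- manip.get_obs(): the state.
- manip.camera(name): name is "side" or "top" or "wrist"; returns (picture, depth): 400x640x3 uint8, blue, green, red; 400x640 float32, m along the optical axis (not along the pixel's ray), 0 where there is no reading.
- manip.calibration(name): a dict with "intrinsics" (3x3 intrinsics, pixels), "cam_to_world" (4x4, takes a point from camera to world coordinates); the wrist camera has in their place "hand_eye" (4x4, takes a point from camera to tool coordinates, whose origin is the TCP and whose axes are the flange's). Camera axes: x right, y up, looking along -z (the intrinsics and any distortion apply to the point x, -y, -z); pixel columns grow to the right and rows downward; lengths in m; the calibration is good to about 2 mm. A picture is of the moment at which its call begins: read the wrist's pose just before it. calibration takes no time and is no camera call.
A pose or a line that the arm cannot do raises manip.IKError and nothing moves.
- manip.job_done(): hands the job in, once; it reports no verdict.
The state is a dict: "clock": time; "joints": joint angles; "joint_vel": joint speeds; "effort": joint torques, N m; "tcp_pos": TCP position; "eef_rot": TCP orientation; "ft_force": force on the tool from outside, world axes, zero at the start; "torque": the same for the moment, N m; "opening": finger opening in m.
Only numpy, scipy, OpenCV 4.12 (cv2) and the standard library are available. Lean on these libraries where they do the work, as an engineer would, in place of code of your own. Each camera call takes 0.05 s, during which the arm holds its last target. There are 200 camera calls.

## Working session

There is one attempt and no reset: what is moved stays moved. The work goes in short steps, each a Python script; the robot and the scene stay as the last script left them, time stands still between calls to the robot, and variables do not carry over. Pictures are saved under pics/ and viewed, about 8 in all and at most 12, crops included, and the job is handed in when it is done.

```bash
mkdir -p pics; cat > h.py <<'E'
import numpy as np, cv2
from workcell import manip
def cam(n):
    o=manip.get_obs(); p,d=manip.camera(n); c=manip.calibration(n)
    if 'cam_to_world' in c: T=np.array(c['cam_to_world'])
    else:
        W=np.eye(4); W[:3,:3]=o['eef_rot']; W[:3,3]=o['tcp_pos']; T=W@np.array(c['hand_eye'])
    return p,d,np.array(c['intrinsics']),T,c
def pts(d,K,T):
    v,u=np.mgrid[0:d.shape[0],0:d.shape[1]]
    P=np.stack([(u-K[0,2])/K[0,0]*d,-(v-K[1,2])/K[1,1]*d,-d],-1)
    return P@T[:3,:3].T+T[:3,3]
def ray(u,v,z,K,T):
    r=T[:3,:3]@np.array([(u-K[0,2])/K[0,0],-(v-K[1,2])/K[1,1],-1]); o=T[:3,3]
    return o+r*(z-o[2])/r[2]
E
python3 - <<'E'
from h import *
for n in ['top','side']:
    p,d,K,T,c=cam(n); cv2.imwrite(f'pics/{n}.png',p); np.savez(f'{n}.npz',p=p,d=d,K=K,T=T)
    print(n,list(c),c.get('distortion'),K.round(1).tolist(),T.round(3).tolist())
print(manip.get_obs()['clock'])
E
```

```text
top ['intrinsics', 'cam_to_world'] None [[379.6, 0.0, 325.1], [0.0, 379.6, 197.9], [0.0, 0.0, 1.0]] [[-0.004, 0.991, -0.137, 0.416], [-1.0, -0.002, 0.019, 0.039], [0.018, 0.137, 0.99, 1.111], [0.0, 0.0, 0.0, 1.0]]
side ['intrinsics', 'cam_to_world'] None [[363.6, 0.0, 315.3], [0.0, 363.6, 197.0], [0.0, 0.0, 1.0]] [[0.978, 0.164, -0.131, 0.436], [-0.21, 0.757, -0.618, -0.594], [-0.002, 0.632, 0.775, 0.82], [0.0, 0.0, 0.0, 1.0]]
0.1
```

View pics/top.png

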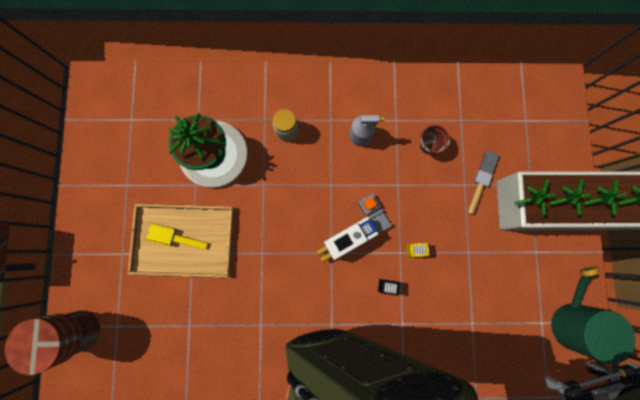

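View pics/side.png

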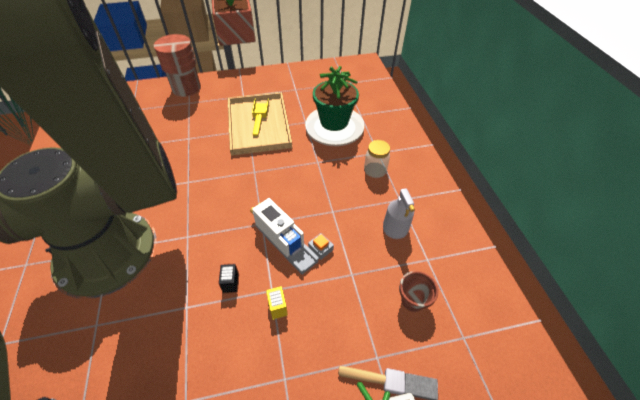

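The top view shows the unit at about (355,237). Its orange key is at (370,203) and the mouth and guide are near (380,222), sliding out to the right and slightly up. The side view shows the key at (321,242) and the cassette at (292,240). The yellow and black blocks are decoys. Next I'll measure roughly, move to hover, and look with the wrist camera.

```bash
cat >> h.py <<'E'
def masks(p):
    h=cv2.cvtColor(p,cv2.COLOR_BGR2HSV)
    return {'key':cv2.inRange(h,(7,170,200),(22,255,255)),'blue':cv2.inRange(h,(100,110,60),(125,255,255)),'white':cv2.inRange(h,(0,0,170),(180,60,255))}
def blob(m,near,r):
    g=np.zeros_like(m); cv2.circle(g,near,r,255,-1); m=m&g
    n,l,s,c=cv2.connectedComponentsWithStats(m)
    i=1+np.argmax(s[1:,4]); return (l==i),c[i],s[i]
E
python3 - <<'E'
from h import *
for n,near in [('top',(360,230)),('side',(295,235))]:
    f=np.load(n+'.npz'); p,d,K,T=[f[k] for k in 'pdKT']; M=masks(p); P=pts(d,K,T)
    for k,z in [('key',.04),('blue',.066),('white',.082)]:
        try:
            b,c,s=blob(M[k],near,50)
            Q=P[b&(d>0)]
            print(n,k,c.round(1),s,'ray',ray(*c,z,K,T).round(4),'depth med',np.median(Q,0).round(4))
            if k=='white':
                Q=Q[Q[:,2]>.072]; print(cv2.minAreaRect((Q[:,:2]*1000).astype(np.float32)),np.percentile(Q[:,2],[5,50,95]))
        except Exception as e: print(n,k,e)
E
```

```text
top key [369.3 202.8] [364 197  12  12  88] ray [ 0.5498 -0.1068  0.04  ] depth med [ 0.5497 -0.1066  0.0382]
top blue [369.7 226.4] [361 220  15  16  75] ray [ 0.4811 -0.1029  0.066 ] depth med [ 0.485  -0.1043  0.0648]
top white [345.6 239.6] [324 217  45  42 550] ray [ 0.4446 -0.0349  0.082 ] depth med [ 0.4436 -0.0388  0.0808]
((450.6414489746094, -48.92808532714844), (54.758975982666016, 135.5337677001953), 29.549442291259766) [0.07773236 0.08095365 0.08410475]
side key [320.6 244.2] [314 241  14   7  24] ray [ 0.5487 -0.1238  0.04  ] depth med [ 0.5472 -0.1233  0.0375]
side blue [293.5 242.4] [281 228  20  26 173] ray [ 0.4815 -0.1206  0.066 ] depth med [ 0.483  -0.1137  0.0577]
side white [275.1 217.2] [253 198  50  37 646] ray [ 0.4483 -0.0481  0.082 ] depth med [ 0.4475 -0.0512  0.0797]
((442.5648498535156, -39.51496505737305), (55.7205810546875, 107.11709594726562), 27.64592933654785) [0.07777494 0.0800993  0.08446749]
```

```bash
python3 - <<'E'
from h import *
a=np.radians(28.5); ux=np.array([np.sin(a),-np.cos(a),0]); uy=np.array([np.cos(a),np.sin(a),0])
t=np.array([.524,-.120,.23]); z=np.array([0,0,-1.])
c=manip.calibration('wrist'); print(np.array(c['hand_eye']).round(3).tolist(),np.array(c['intrinsics']).round(1).tolist())
best=None; q0=manip.get_obs()['joints']
for s in (1,-1):
    y=s*uy; R=np.stack([np.cross(y,z),y,z],1); q=manip.inverse_kinematics(t,R); print(s,None if q is None else np.round(q,2))
    if q is not None and (best is None or abs(q[5])<best[0]): best=(abs(q[5]),R)
manip.movep(t,best[1]); manip.move_gripper(.0455)
o=manip.get_obs(); print(o['clock'],o['tcp_pos'],o['opening'],o['ft_force'])
p,d,K,T,c=cam('wrist'); cv2.imwrite('pics/w1.png',p); np.savez('w1.npz',p=p,d=d,K=K,T=T,R=best[1])
E
```

```text
[[-0.001, 0.974, 0.228, 0.066], [1.0, 0.001, 0.001, 0.001], [0.0, 0.228, -0.974, -0.179], [0.0, 0.0, 0.0, 1.0]] [[277.7, 0.0, 316.9], [0.0, 277.7, 201.4], [0.0, 0.0, 1.0]]
1 [-0.29  0.25  1.52 -0.    1.37 -0.79]
-1 [-0.29  0.25  1.52 -0.    1.37  2.35]
3.025 [ 0.52400642 -0.11997629  0.230012  ] 0.04594673446224669 [ 0.62516285 -1.34989155 -0.67742406]
```

View pics/w1.png

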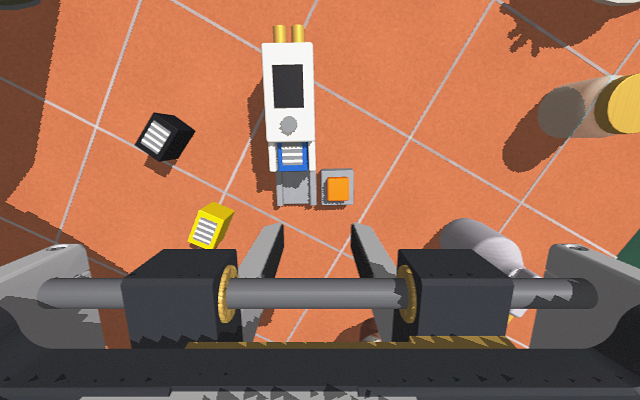

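The wrist view is clear: key at (338,188), cassette top at (292,155), guide from (292,170) to (294,205), and roof from (288,43) to (288,142). Both fingertips are in frame below. Next I'll compute the unit frame precisely.

```bash
python3 - <<'E'
from h import *
f=np.load('w1.npz'); p,d,K,T=[f[k] for k in 'pdKT']; M=masks(p); P=pts(d,K,T)
b,c,s=blob(M['key'],(338,188),25)
Q=P[b&(d>0)]; Q=Q[Q[:,2]>.034]
print('key',c,s,ray(*c,.04,K,T).round(4),'z',np.percentile(Q[:,2],[5,50,95]), cv2.minAreaRect((Q[:,:2]*1000).astype(np.float32)))
g=np.zeros(d.shape,bool); g[30:150,240:330]=1
for lo,hi,z in [(.078,.09,.082)]:
    m=g&(P[...,2]>lo)&(P[...,2]<hi)
    v,u=np.nonzero(m); R=np.array([ray(x,y,z,K,T) for x,y in zip(u,v)])
    r=cv2.minAreaRect((R[:,:2]*1000).astype(np.float32)); print('roof',m.sum(),r,cv2.boxPoints(r).round(1).tolist(),np.median(P[m],0))
b,c,s=blob(M['blue'],(292,155),30); print('blue',c,s)
# guide: rail edges at row 190
print('row190',[(u,P[190,u].round(3).tolist()) for u in range(270,360,4)])
E
```

```text
key [337.95731707 188.58739837] [328 177  21  24 492] [ 0.551  -0.1101  0.04  ] z [0.03822173 0.03993308 0.04123207] ((551.713134765625, -110.84332275390625), (27.60387420654297, 30.864696502685547), 28.937549591064453)
roof 4963 ((443.1449890136719, -38.338809967041016), (55.50624084472656, 104.1173095703125), 29.538959503173828) [[393.29998779296875, -6.699999809265137], [444.70001220703125, -97.30000305175781], [493.0, -69.9000015258789], [441.6000061035156, 20.600000381469727]] [ 0.44220442 -0.03577737  0.08240068]
blue [293.16341463 159.78780488] [277 142  31  30 410]
row190 [(270, [0.469, -0.165, 0.001]), (274, [0.474, -0.163, 0.001]), (278, [0.48, -0.154, 0.023]), (282, [0.485, -0.153, 0.017]), (286, [0.49, -0.151, 0.016]), (290, [0.495, -0.148, 0.014]), (294, [0.5, -0.145, 0.014]), (298, [0.505, -0.143, 0.015]), (302, [0.51, -0.14, 0.015]), (306, [0.515, -0.137, 0.014]), (310, [0.52, -0.133, 0.023]), (314, [0.525, -0.13, 0.022]), (318, [0.532, -0.131, 0.0]), (322, [0.534, -0.124, 0.026]), (326, [0.539, -0.122, 0.027]), (330, [0.542, -0.117, 0.04]), (334, [0.547, -0.114, 0.041]), (338, [0.552, -0.112, 0.04]), (342, [0.557, -0.109, 0.04]), (346, [0.561, -0.107, 0.041]), (350, [0.569, -0.106, 0.026]), (354, [0.58, -0.106, -0.001]), (358, [0.585, -0.103, -0.001])]
```

```bash
python3 - <<'E'
from h import *
a=np.radians(29.2); ux=np.array([np.sin(a),-np.cos(a),0]); uy=np.array([np.cos(a),np.sin(a),0]); z=np.array([0,0,-1.])
R=np.stack([np.cross(uy,z),uy,z],1); c=np.array([.5512,-.1110,0])-.029*uy
manip.servo_line(c+[0,0,.10],R,v=.12); manip.servo_line(c+[0,0,.046],v=.05); manip.sleep(.3)
o=manip.get_obs(); print(o['clock'],o['tcp_pos'],o['ft_force'].round(2) if hasattr(o['ft_force'],'round') else o['ft_force'])
p,d,K,T,_=cam('wrist'); cv2.imwrite('pics/w2.png',p)
p,d,K,T,_=cam('side'); cv2.imwrite('pics/s2.png',cv2.resize(p[170:300,220:400],None,fx=4,fy=4))
E
```

```text
5.8417 [ 0.52593508 -0.12516595  0.0461186 ] [ 0.13 -0.9  -0.2 ]
```

View pics/w2.png

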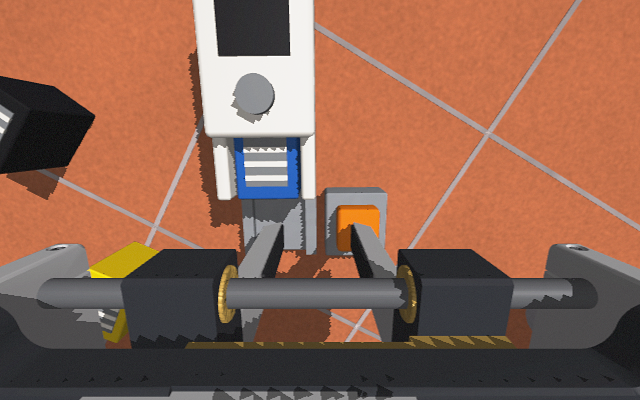

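View pics/s2.png

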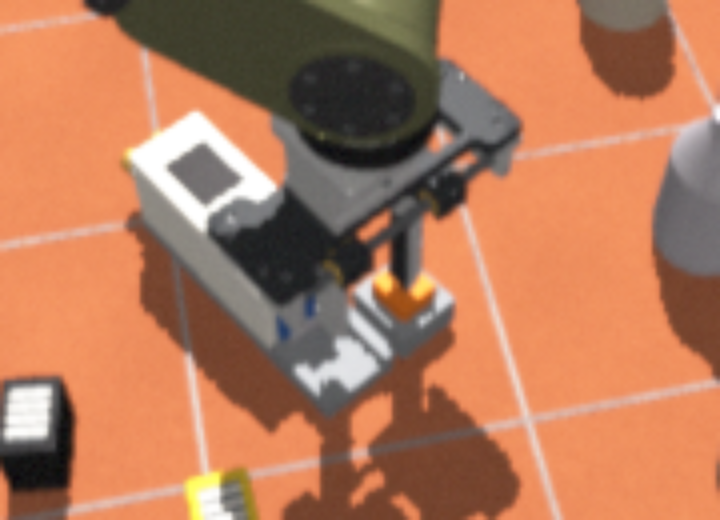

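The wrist view shows the right finger over the key (358,228) and the left finger inside the guide (272,225), ahead of the cassette front at (267,197). The side view agrees for the key finger. Now pressing.

```bash
python3 - <<'E'
from h import *
def st(t):
    o=manip.get_obs(); print(t,round(o['clock'],2),np.round(o['tcp_pos'],4),np.round(o['ft_force'],1),round(o['opening'],4))
    return o
c=np.array(manip.get_obs()['tcp_pos']); c[2]=.038
print(manip.servo_line(c,v=.03)); st('38')
c[2]=.0255; print(manip.servo_line(c,v=.03,until_force=16)); st('press')
manip.sleep(.8); st('after')
p,d,K,T,_=cam('wrist'); cv2.imwrite('pics/w3.png',p)
p,d,K,T,_=cam('side'); cv2.imwrite('pics/s3.png',cv2.resize(p[170:300,220:400],None,fx=4,fy=4))
E
```

```text
False
38 6.36 [ 0.5259 -0.1252  0.0379] [ 1.2 -0.7  0.6] 0.0458
True
press 6.72 [ 0.5264 -0.1253  0.0296] [-8.2  1.1 16.1] 0.0454
after 7.53 [ 0.5263 -0.1253  0.0297] [-6.1  0.4 15.2] 0.0451
```

View pics/w3.png

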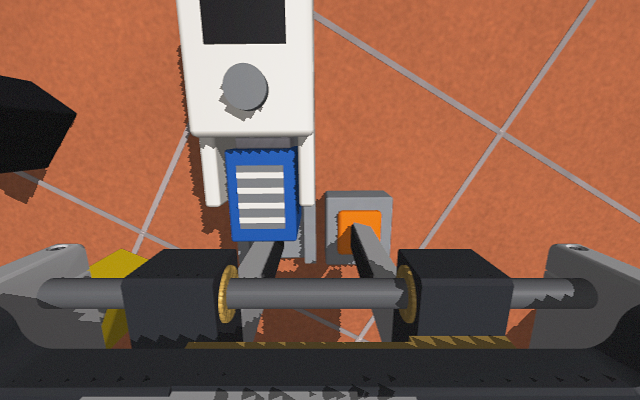

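View pics/s3.png

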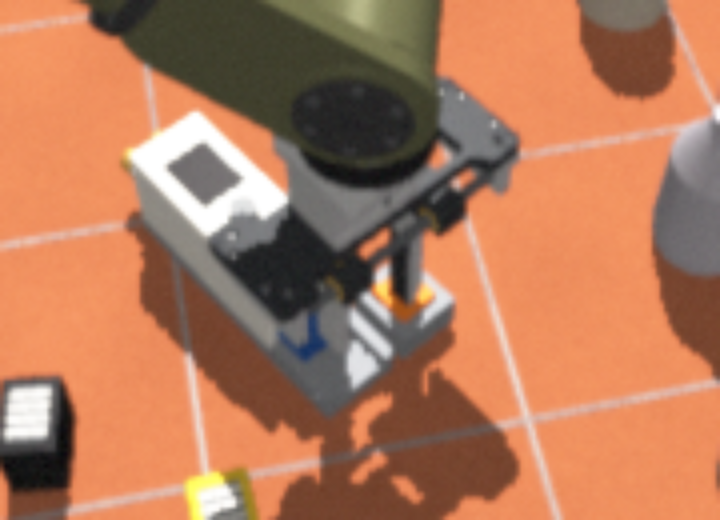

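The cassette now stands out of the mouth against the left finger (front top edge at row 240), and the key (360,220) is pressed by the right finger. Next I'll check the numbers from the depth data.

```bash
python3 - <<'E'
from h import *
a=np.radians(29.2); ux=np.array([np.sin(a),-np.cos(a),0]); uy=np.array([np.cos(a),np.sin(a),0])
o0=np.array([.5512,-.1110,0])-.03*ux-.058*uy
p,d,K,T,_=cam('wrist'); P=pts(d,K,T); M=masks(p)
b,c,s=blob(M['key'],(360,222),28); z=P[b&(d>0)][:,2]; print('key z',np.percentile(z,[5,25,50,75,95]).round(4))
L=(P-o0); X=L@ux; Y=L@uy
h=(X>5)&(X<55)&(Y>35)&(Y<81)
h=(X>.006)&(X<.012)&(Y>.038)&(Y<.078)&(P[...,2]>.02)&(P[...,2]<.032); print('housing z',np.median(P[h][:,2]),h.sum())
t=(np.abs(Y)<.016)&(P[...,2]>.061)&(P[...,2]<.071)&(X>-.033); g=np.zeros_like(t); g[140:245,215:305]=1
t&=g&(M['blue']>0)
print('cassette top X max',np.percentile(X[t],[1,50,95,99]).round(4),'Y',np.percentile(Y[t],[1,99]).round(4),'z',np.median(P[t][:,2]),t.sum())
o=manip.get_obs(); r=(np.array(o['tcp_pos'])-o0); print('tcp unit',r@ux,r@uy,o['ft_force'],o['clock'])
E
```

```text
key z [0.0281 0.0292 0.0298 0.0303 0.031 ]
housing z 0.02597989757753831 532
cassette top X max [-0.0278 -0.0092  0.0201  0.0213] Y [-0.0159  0.0158] z 0.06610326438368058 2632
tcp unit 0.030381811814548975 0.029316934939793284 [-5.69010355  1.90641726 14.02200195] 7.675
```

```bash
python3 - <<'E'
from h import *
for i in range(3):
    manip.sleep(.5); o=manip.get_obs(); print(o['clock'],np.round(o['tcp_pos'],4),np.round(o['ft_force'],1))
if o['ft_force'][2]>11: manip.job_done(); print('done')
E
```

```text
8.175 [ 0.5264 -0.1253  0.0297] [-5.4  0.8 14.7]
8.675 [ 0.5264 -0.1253  0.0297] [-5.1  1.4 15.3]
9.175 [ 0.5264 -0.1253  0.0297] [-5.5  0.2 15.3]
the job is handed in; nothing more can be done
done
```

The job is handed in at about 9.2 s on the robot's clock, with the cassette stopped about 2 cm out of the mouth and the key held fully down. I set the fingers 58 mm apart, so one was over the key and the other waited in the guide. A straight press down then released the cassette, and it slid out against the waiting finger.

**Last checks before handing in:**
- **Key:** the top face measured 29.8 mm high against 30 mm for fully down. The hold force was a steady 15 N, well above the 8 N or so the spring and latch can resist.
- **Cassette:** the front stood about 21 mm out, inside the 10–40 mm window. Its top was 66 mm high, so it was still level on the guide floor. By geometry, the waiting finger's rear face is at about 22 mm.
- **Stability:** the arm's position did not change over the last 1.5 s.

**One reading that disagreed:** the wrist showed a steady sideways force of about 5 N, mostly not in the direction the cassette pushes. I took it as friction of the fingertip on the key and did not test it separately.

I did not measure the pots, mister, jar, tray, scoop or brush again, but the arm stayed clear of them.

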